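Change over the revolving macaron stands

ROBOT

A 7-joint arm with a two-finger parallel gripper is mounted at the origin on the work surface. World frame = base frame: x ahead of the robot, y to its left, z up, the work surface at z = 0. Lengths are in mm, angles in rad, forces in N, time in s.
With the tool pointing down it reaches from about 425 to 875 mm from the base axis. Payload 8.4 kg.
Tool frame: the origin (TCP) lies between the finger pads; the fingertips stand 25 mm ahead of it and the grasp point (between the pads) lies 6 mm ahead of it; z points along the fingers, y is the line along which they close (so a half turn about z gives the same grasp; the last joint's range is limited). The gripper opens to 85 mm and grips with 20 to 120 N. Pads are 22 mm wide; open, the fingers measure 114 mm over their backs; the gripper's body (76 mm by 85 mm) begins 54 mm behind the grasp point. The pads swing forward as they close: fully open they stand 13 mm farther back than shut.
Start: joints at [-1.426, 0.333, 0.04, 1.465, -0.013, 1.343, -0.059], TCP at [156.908, 630.75, 256.308] pointing down, gripper open.
Joint ranges: [-2.58, 2.58], [-0.38, 2.09], [-1.3, 1.39], [0.25, 2.4], [-1.5, 4.64], [0.08, 2.09], [-2.65, 2.65]. Speed limits (rad/s): [2.22, 2.22, 2.79, 2.79, 3.14, 3.14, 3.14].

INTERFACE

Orientations are given as a unit quaternion [x, y, z, w].
In Python, from station import env, viewer, job gives the robot as it stands. The module is installed in compiled form; this text tells all that it offers.
- The arm moves only by the tool move_arm, never from a script. Its argument "increments" is a list that holds one entry, the list of rows, each a list of 7 numbers: the turn, a rotation vector about the tool's x, y, z in rad, then the shift along the tool's x, y, z in mm, then the opening, from -1 (shut) to 1 (fully open). A call has 1 to 10 rows; each row shifts and turns the commanded pose from where the row before left it, along the tool's axes as they then stand; what a row does not reach is not made up. A row lasts 1/10 s, in which the tool goes at most 50 mm and 8.59 degrees, less where a joint would pass 70% of its speed; a pose out of reach is approached as far as the arm can. A call is refused whole if a number of a shift passes 50 or a number of a turn 0.15, either way. A call with a gripper value outside its range is refused whole. The fingers move at their own pace and stop on an object; "newtons" is the grip in N (left out, the last holds). Time passes only in rows, so rows that do not move let the fingers close. It gives the time, the measured TCP pose, the force, the opening and the grip force at its end, in the units of the state.
- env.get_state(): the state, without advancing time (a new reading comes with each control period).
- viewer.read_camera(name): name is "scene" or "top" or "wrist"; returns the picture (480x640x3 uint8, blue, green, red); there is no depth.
- viewer.camera_info(name): a dict with "fx", "fy", "cx", "cy" (pixels), "R" (3x3) and "t" (3): a world point X has camera coordinates R X + t. Camera axes: x right, y down, z forward; pixel columns grow to the right and rows downward; lengths in mm; the calibration is good to about 2 mm. A picture is of the moment at which its call begins: read the wrist's pose just before it. camera_info takes no time and is no camera call; for the wrist camera it gives the pose at the moment of the call.
- job.finish_job(): hands the job in; it is judged then, once.
The state is a dict: "time_s": time; "q": joint angles; "joint_velocities": joint speeds; "joint_torque": joint torques, N m; "position": TCP position; "orientation": TCP orientation; "wrist_force": force on the tool from outside, world axes, zero at the start; "ft_torque": the same for the moment, N m; "gripper_width": opening from 0.0 (shut) to 1.0 (fully open); "finger_force": force on a finger pad.
Only numpy, scipy, OpenCV 4.12 (cv2) and the standard library are available. Lean on these libraries where they do the work, as an engineer would, in place of code of your own. Each camera call takes 0.05 s, during which the arm holds its last target. There are 200 camera calls.

TASK

Press the red key to stop the revolving stands, then lift the empty plate off its shaft and set it flat in the return tray. Then slide every macaron plate that is here down over the shaft of the stand of its own colour until it sits fully home, and only when all are home press the white key (lamp) and then the blue key (turn), each all the way down and one at a time. Leave the jam glasses, sugar shaker, cup and wooden block where they are.

Things in the scene. Friction and masses are not known exactly. Their poses are not given: they have to be found in the camera images.
- plate_pink: Pink plate, 160 g: white disc 90 x 6 mm thick, four pink macarons (tops 22 mm above the underside) round an upright pink tube (outside 32, bore 23 mm right through tube and disc, top 60 mm above the underside). Grip the tube from above, tips 24 mm or more above the underside. Origin: centre of the underside; z runs up the tube. May be absent (None).
- plate_green: Green plate, 160 g: white disc 90 x 6 mm thick, four green macarons (tops 22 mm above the underside) round an upright green tube (outside 32, bore 23 mm right through tube and disc, top 60 mm above the underside). Grip the tube from above, tips 24 mm or more above the underside. Origin: centre of the underside; z runs up the tube. May be absent (None).
- plate_yellow: Yellow plate, 160 g: white disc 90 x 6 mm thick, four yellow macarons (tops 22 mm above the underside) round an upright yellow tube (outside 32, bore 23 mm right through tube and disc, top 60 mm above the underside). Grip the tube from above, tips 24 mm or more above the underside. Origin: centre of the underside; z runs up the tube. May be absent (None).
- plate_empty: Empty plate: the same white disc (90 mm, 6 mm thick) with a bare steel centre tube (outside 32 mm, bore 23 mm, top 60 mm above the underside), no macarons; at the start it sits on the shaft of one of the stands. Origin: centre of the underside; z runs up the tube.
- stand_pink: Pink-footed fixed stand: pink disc foot 110 mm across, 14 mm thick; on it a steel seat 76 mm across, its top 22 mm above the counter; from it rises an upright steel shaft, 20 mm in diameter, with a pink nose tapering to 8 mm (82 to 92 mm above the counter). Origin: centre of the underside, on the counter.
- stand_pink_seat (a point): centre of the seat of the pink stand, on the shaft's axis, 22 mm above the counter: a seated plate's origin lies here.
- stand_green: Green-footed fixed stand: green disc foot 110 mm across, 14 mm thick; on it a steel seat 76 mm across, its top 22 mm above the counter; from it rises an upright steel shaft, 20 mm in diameter, with a green nose tapering to 8 mm (82 to 92 mm above the counter). Origin: centre of the underside, on the counter.
- stand_green_seat (a point): centre of the seat of the green stand, on the shaft's axis, 22 mm above the counter: a seated plate's origin lies here.
- stand_yellow: Yellow-footed fixed stand: yellow disc foot 110 mm across, 14 mm thick; on it a steel seat 76 mm across, its top 22 mm above the counter; from it rises an upright steel shaft, 20 mm in diameter, with a yellow nose tapering to 8 mm (82 to 92 mm above the counter). Origin: centre of the underside, on the counter.
- stand_yellow_seat (a point): centre of the seat of the yellow stand, on the shaft's axis, 22 mm above the counter: a seated plate's origin lies here.
- tray: Fixed open aluminium return tray, 135 x 135 mm outside, 22 mm high, walls and floor 5 mm thick. Origin: centre of its underside, on the counter; x and y along its sides.
- key_red (a joint): Red spring key, 28 mm across, in a round black housing on the grey panel; joint 0 = up, grows to 0.006 (m) fully down at about 4 N; springs back. The three keys stand in a row in any order, 55 mm apart.
- key_red_top (a point): centre of the top face of the red key, 36 mm above the counter when up; moves down with it.
- key_white (a joint): White spring key, 28 mm across, in a round black housing on the grey panel; joint 0 = up, grows to 0.006 (m) fully down at about 4 N; springs back. The three keys stand in a row in any order, 55 mm apart.
- key_white_top (a point): centre of the top face of the white key, 36 mm above the counter when up; moves down with it.
- key_blue (a joint): Blue spring key, 28 mm across, in a round black housing on the grey panel; joint 0 = up, grows to 0.006 (m) fully down at about 4 N; springs back. The three keys stand in a row in any order, 55 mm apart.
- key_blue_top (a point): centre of the top face of the blue key, 36 mm above the counter when up; moves down with it.
- jam_a: Bystander: amber jam glass, 58 mm across, 66 mm tall; leave it where it is. Origin: centre of its underside.
- jam_b: Bystander: amber jam glass, 58 mm across, 66 mm tall; leave it where it is. Origin: centre of its underside.
- sugar_shaker: Bystander: clear jar with steel cap, 52 mm across, 120 mm tall; leave it where it is. Origin: centre of its underside.
- espresso_cup: Bystander: white mug, 64 mm across, 55 mm tall; leave it where it is. Origin: centre of its underside.
- price_block: Bystander: small upright wooden block, 22 x 70 x 50 mm tall; leave it where it is. Origin: centre of its underside.

How it is judged (in metres and radians):
On the way, in this order (a step that is already met when the one before it is completed fails the run):
1. the red key is pressed down (value of joint key_red above 0.0045 m), for 0.05 s.
2. the empty plate lies flat in the return tray (horizontal distance between plate_empty and tray below 0.03 m and z of plate_empty in the frame of tray below 0.011 m and angle between plate_empty's own z axis and vertical below 0.08 rad and linear speed of plate_empty below 0.03 m/s), for 0.2 s.
3. every macaron plate present is fully home on the shaft of its own colour (horizontal distance between plate_pink and stand_pink_seat below 0.005 m and z of plate_pink in the frame of stand_pink_seat between -0.004 and 0.004 m and angle between each of plate_pink, plate_green, plate_yellow's own z axis and vertical below 0.06 rad and linear speed of each of plate_pink, plate_green, plate_yellow below 0.03 m/s and horizontal distance between plate_green and stand_green_seat below 0.005 m and z of plate_green in the frame of stand_green_seat between -0.004 and 0.004 m and horizontal distance between plate_yellow and stand_yellow_seat below 0.005 m and z of plate_yellow in the frame of stand_yellow_seat between -0.004 and 0.004 m), for 0.2 s.
4. the white key is pressed down, all plates still home (all of step 3 and value of joint key_white above 0.0045 m), for 0.05 s.
5. the blue key is pressed down, all plates still home (all of step 3 and value of joint key_blue above 0.0045 m), for 0.05 s.
At the end, for the whole second after the job is handed in: The empty plate lies flat in the tray (centre within 30 mm of the tray's, underside within 11 mm of the tray's underside); every macaron plate present is upright on the stand of its colour, within 5 mm of its axis and 4 mm of its seat height, at rest; all keys are up (all of step 2 and all of step 3 and value of joint each of key_red, key_white, key_blue below 0.002 m); the robot touches nothing.
It fails at once if the white or blue key is pressed while a macaron plate is still away from its stand (over 100 mm) (value of joint any of key_white, key_blue above 0.0045 m and (horizontal distance between plate_pink and stand_pink_seat above 0.1 m or horizontal distance between plate_green and stand_green_seat above 0.1 m or horizontal distance between plate_yellow and stand_yellow_seat above 0.1 m)).
It fails at once if two keys are held down at once (value of joint each of key_red, key_white above 0.0045 m or value of joint each of key_red, key_blue above 0.0045 m or value of joint each of key_white, key_blue above 0.0045 m).
It fails at once if a bystander is moved more than 40 mm (distance of any of jam_a, jam_b, sugar_shaker, espresso_cup, price_block from where it was at the start of the episode above 0.04 m).
Of plate_pink, plate_green, plate_yellow only 2 to 3 are there at a start; the rules pass over those that are not, and their reading is None.
At some moment in a run one of plate_pink, plate_green, plate_yellow may be knocked a few centimetres aside while the robot is not near it.
Once in a run the grip may slacken for a moment while it holds something.
It also fails if it takes over 210 s, if anything falls off the work surface, if the arm or the gripper's body presses on something with over 40 N, if the wrist force passes 120 N, or if a joint passes its speed limit or range.

## Working session

There is one attempt and no reset: what is moved stays moved. The work goes in short steps, Python scripts to look and compute and a tool call to move; the robot and the scene stay as the last step left them, time stands still between calls to the robot, and variables do not carry over. Pictures are saved under pics/ and viewed, at most 14 in all, crops included, and the job is handed in when it is done.

Besides the shell and the picture viewer there is one more tool, called after "Call:" as name(argument=value, ...) on one line, values as JSON. move_arm: Moves the arm, as the interface text tells. Its arguments: {"type":"object","properties":{"increments":{"type":"array","items":{"type":"array","items":{"type":"array","items":{"type":"number"}}}},"newtons":{"type":"number"}},"required":["increments"]}

```bash
mkdir -p pics; ls
cat > h.py <<'E'
import numpy as np, cv2
from station import env, viewer, job
def ray(name,u,v,z,info=None):
    c=info or viewer.camera_info(name); R=np.array(c["R"]);t=np.array(c["t"]).ravel()
    o=-R.T@t; d=R.T@np.array([(u-c["cx"])/c["fx"],(v-c["cy"])/c["fy"],1]); return o+d*(z-o[2])/d[2]
def proj(name,X,info=None):
    c=info or viewer.camera_info(name); p=np.array(c["R"])@np.array(X)+np.array(c["t"]).ravel()
    return p[0]/p[2]*c["fx"]+c["cx"],p[1]/p[2]*c["fy"]+c["cy"]
E
python3 - <<'E'
from h import *
for n in("top","scene"):
    cv2.imwrite(f"pics/{n}0.png",viewer.read_camera(n)); print(n,viewer.camera_info(n))
print(env.get_state())
E
```

```text
pics
top {'fx': 494.4533662930577, 'fy': 494.4533662930577, 'cx': 316.3223063543831, 'cy': 241.75446157112873, 'R': array([[-0.02705672, -0.99959253, -0.00909393],
       [-0.99082   ,  0.02802244, -0.13225157],
       [ 0.13245251,  0.00543216, -0.99117447]]), 't': array([-15.27835914, 618.85916407, 895.40771053])}
scene {'fx': 505.3345648357407, 'fy': 505.3345648357407, 'cx': 314.910036238255, 'cy': 247.13075811887518, 'R': array([[-6.98276244e-01,  7.15828268e-01,  4.21729213e-04],
       [ 4.28569967e-01,  4.18533227e-01, -8.00723249e-01],
       [-5.73356844e-01, -5.58945282e-01, -5.99034307e-01]]), 't': array([ 435.35006612, -196.7925009 , 1441.40595476])}
{'time_s': 0.1, 'q': array([-1.42618215,  0.33383982,  0.03984379,  1.4661936 , -0.01338738,
        1.34327269, -0.05846699]), 'joint_velocities': array([-0.00054369, -0.00085292, -0.00059027, -0.00230873,  0.00167041,
       -0.00154153, -0.00144042]), 'joint_torque': array([ 4.41718526e-03, -6.60021615e+01,  1.37047023e+00, -4.06478691e+01,
        1.69326371e-02,  8.91999865e-03,  2.61552384e-05]), 'position': array([156.83223578, 630.41224239, 255.50476172]), 'orientation': array([ 1.21581500e-01,  9.92581188e-01, -7.22949340e-04, -3.85415769e-05]), 'wrist_force': array([-0.00922344, -0.99589775,  0.09410466]), 'ft_torque': array([-0.01246029, -0.04139989, -0.0188102 ]), 'finger_force': 0.0, 'gripper_width': 1.0014060508222273}
```

View pics/top0.png

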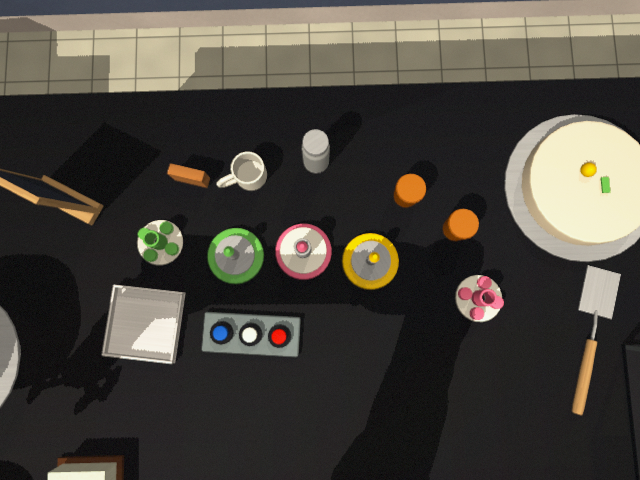

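View pics/scene0.png

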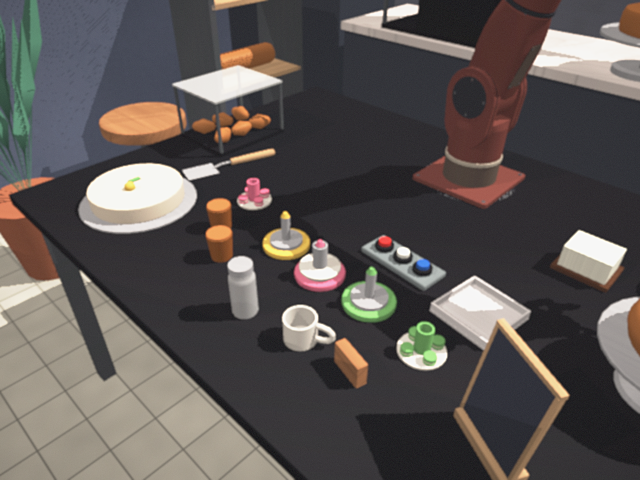

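The top picture shows stands green at (236,255), pink with the empty plate at (303,250) and yellow at (371,261). The keys are blue (221,333), white (249,335) and red (279,337), and the tray is at (145,324). The green plate is at (160,242) and the pink plate at (480,298). There is no yellow plate. I'll measure these now.

```bash
cat >> h.py <<'E'
def mask(im,lo,hi,win):
    x0,y0,x1,y1=win; m=np.zeros(im.shape[:2],np.uint8)
    h=cv2.cvtColor(im,cv2.COLOR_BGR2HSV); r=cv2.inRange(h,np.array(lo),np.array(hi))
    if lo[0]>hi[0]: r=cv2.inRange(h,np.array(lo),np.array((180,)+tuple(hi[1:])))|cv2.inRange(h,np.array((0,)+tuple(lo[1:])),np.array(hi))
    m[y0:y1,x0:x1]=r[y0:y1,x0:x1]; return m
def hullc(m):
    p=cv2.findNonZero(m); h=cv2.convexHull(p); (c,ax,a)=cv2.fitEllipse(h); return c,ax
def cen(m):
    p=cv2.findNonZero(m).reshape(-1,2); return p.mean(0),len(p)
E
python3 - <<'E'
from h import *
im=cv2.imread("pics/top0.png"); inf=viewer.camera_info("top")
G=((45,80,40),(75,255,255));P=((165,70,60),(8,255,255));Y=((20,120,80),(33,255,255))
W=((0,0,110),(180,70,255))
def foot(n,col,w,z):
    c,a=hullc(mask(im,*col,w)); X=ray("top",*c,z,inf); s=inf['fx']/ (inf['R']@X+inf['t'])[2]
    print(n,np.round(c,1),np.round(X,1),"diam",np.round(np.array(a)/s,1))
    return X
foot("footG",G,(203,222,269,288),12);foot("footP",P,(270,220,336,283),12);foot("footY",Y,(338,228,404,294),12)
for n,col,w in(("G",G,(218,235,242,262)),("P",P,(292,240,310,254)),("Y",Y,(362,248,384,270))):
    c,k=cen(mask(im,*col,w)); print("nose",n,c,k,np.round(ray("top",*c,87,inf),1))
foot("discE",W,(278,226,330,276),28)
foot("discG",W,(130,212,190,272),6); foot("discP",W,(450,270,510,326),6)
foot("plG",G,(130,212,190,272),20);foot("plP",P,(450,270,510,326),20)
for n,col,w in(("blue",((105,120,50),(125,255,255)),(205,318,236,350)),("white",((0,0,150),(180,60,255)),(238,322,262,347)),("red",((170,150,80),(8,255,255)),(265,322,295,352))):
    c,k=cen(mask(im,*col,w)); print(n,c,k,np.round(ray("top",*c,36,inf),1))
for c in ((111,287),(186,291),(177,362),(103,357)): print("tray",np.round(ray("top",*c,22,inf),1))
for n,c,z in (("shaker",(316,138),120),("cup",(249,163),55),("block",(189,172),50),("jamb",(461,221),66),("jama",(410,187),66)): print(n,np.round(ray("top",*c,z,inf),1))
def up(x0,y0,x1,y1): return cv2.resize(im[y0:y1,x0:x1],None,fx=5,fy=5,interpolation=cv2.INTER_CUBIC)
cv2.imwrite("pics/crop.png",np.vstack([np.hstack([up(120,205,200,280),up(440,255,520,330)]),np.hstack([up(263,215,343,290),up(205,305,285,380)])])[:,:800])
E
```

```text
footG [235.1 255.4] [599.7 126.7  12. ] diam [110.  111.7]
footP [303. 251.] [604.6  -5.8  12. ] diam [110.  110.8]
footY [370.1 260.8] [ 581.9 -135.6   12. ] diam [108.8 110.5]
nose G [226.26712329 245.59589041] 146 [609.7 129.7  87. ]
nose P [301.48113208 246.41509434] 106 [604.4  -5.7  87. ]
nose Y [373.95833333 256.85416667] 96 [ 581.9 -135.1   87. ]
discE [302.7 249.9] [605.   -5.9  28. ] diam [87.9 88.8]
discG [159.7 241.9] [631.4 276.4   6. ] diam [87.  90.6]
discP [478.6 298. ] [ 504.5 -342.4    6. ] diam [87.1 92.1]
plG [157.4 241.3] [630.6 276.3  20. ] diam [83.2 86.8]
plP [480.8 297.7] [ 504.9 -342.1   20. ] diam [82.9 87.5]
blue [219.7902439  332.67804878] 205 [453.2 151.9  36. ]
white [249.35911602 335.08839779] 181 [447.4  96.9  36. ]
red [278.31979695 336.27411168] 197 [443.8  43.   36. ]
tray [544.4 363.5  22. ]
tray [532.8 219.4  22. ]
tray [400.6 235.2  22. ]
tray [413.4 374.9  22. ]
shaker [794.2 -37.3 120. ]
cup [771.5  91.9  55. ]
block [758.7 207.8  50. ]
jamb [ 646.  -300.9   66. ]
jama [ 713.  -210.2   66. ]
```

```bash
python3 -c "
import cv2;a=cv2.imread('pics/crop.png');cv2.imwrite('pics/crop1.png',cv2.resize(a,(640,600)))"
```

```text
(no output)
```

View pics/crop1.png

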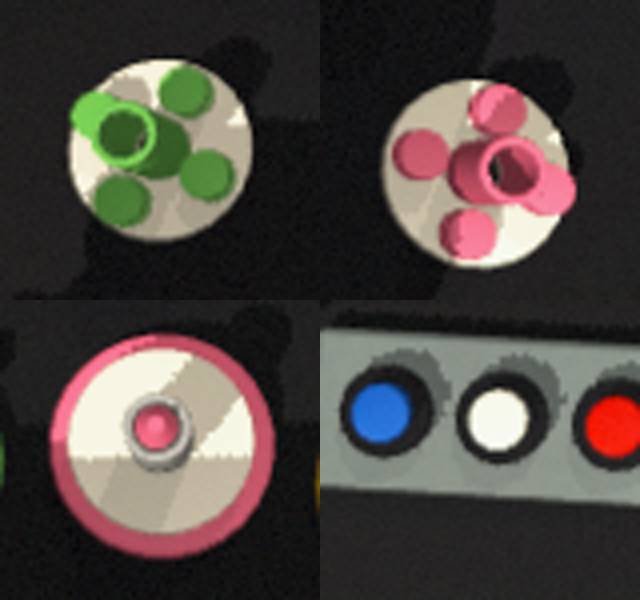

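The crop confirms the measurements: the empty plate is on the pink stand, and the disc and foot diameters come out at about 88–92 and 110 mm as specified. Foot and nose positions agree too. I'll align the tool and move towards the red key.

Call:
move_arm(increments=[[[0,0,-0.122,0,0,-20,-1],[0,0,-0.122,0,0,-20,-1],[0,0,0,-25,-38,0,-1],[0,0,0,-25,-38,0,-1],[0,0,0,-25,-38,0,-1],[0,0,0,-25,-38,0,-1],[0,0,0,-25,-38,0,-1],[0,0,0,-25,-38,0,-1],[0,0,0,-25,-38,0,-1],[0,0,0,-25,-38,0,-1]]])

```text
time_s: 1.1
position: [357.6, 324.9, 296.1]
orientation: [-0.0, 1.0, -0.0, -0.0]
wrist_force: [1.3, 0.8, 0.4]
gripper_width: 0.003
finger_force: 0.0
```

Call:
move_arm(increments=[[[0,0,0,-11,-35,0,-1],[0,0,0,-11,-35,0,-1],[0,0,0,-11,-35,10,-1],[0,0,0,-11,-35,20,-1],[0,0,0,-11,-35,20,-1],[0,0,0,-11,-35,20,-1],[0,0,0,-11,-35,20,-1],[0,0,0,-9.4,-37,20,-1],[0,0,0,0,0,40,-1],[0,0,0,0,0,30,-1]]])

```text
time_s: 2.1
position: [443.0, 43.4, 114.7]
orientation: [0.001, 1.0, 0.0, -0.0]
wrist_force: [0.2, 1.0, 0.3]
gripper_width: 0.003
finger_force: 0.0
```

Call:
move_arm(increments=[[[0,0,0,0,0,25,-1],[0,0,0,0,0,20,-1],[0,0,0,0,0,8,-1],[0,0,0,0,0,4,-1],[0,0,0,0,0,3,-1],[0,0,0,0,0,0,-1],[0,0,0,0,0,0,-1]]])

```text
time_s: 2.8
position: [443.7, 44.9, 57.0]
orientation: [-0.0, 1.0, 0.0, 0.0]
wrist_force: [-2.5, -0.7, 3.2]
gripper_width: -0.0
finger_force: 1.5
```

Call:
move_arm(increments=[[[0,0,0,0,0,3,-1],[0,0,0,0,0,1,-1],[0,0,0,0,0,0,-1],[0,0,0,0,0,0,-1]]])

```text
time_s: 3.2
position: [444.2, 45.0, 54.4]
orientation: [0.0, 1.0, 0.001, 0.0]
wrist_force: [-13.1, -3.7, 36.9]
gripper_width: -0.001
finger_force: 18.5
```

Run:
```python
from h import *
cv2.imwrite("pics/red.png",viewer.read_camera("scene")[200:320,320:480].repeat(4,0).repeat(4,1))
```

```text
(no output)
```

View pics/red.png

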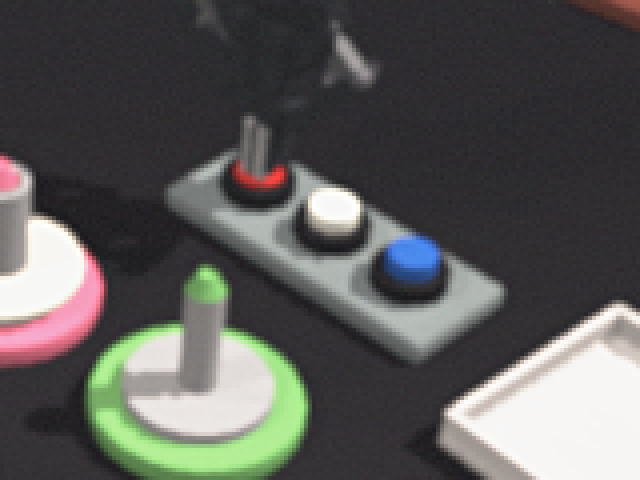

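The crop shows the red key pressed down, with the tips on it at (255,170). At 36.9 N it has bottomed out. Next I'll move above the empty plate.

Call:
move_arm(increments=[[[0,0,0,0,0,-25,-1],[0,0,0,0,0,-45,-1],[0,0,0,0,0,-45,-1],[0,0,0,-20,-7,-45,0],[0,0,0,-35,-11,0,1],[0,0,0,-35,-11,0,1],[0,0,0,-35,-11,0,1],[0,0,0,-35.5,-10,0,1],[0,0,0,0,0,0,1],[0,0,0,0,0,0,1]]])

```text
time_s: 4.25
position: [604.2, -5.6, 211.7]
orientation: [0.0, 1.0, -0.001, -0.0]
wrist_force: [0.4, -0.5, -0.2]
gripper_width: 0.996
finger_force: 0.0
```

Run:
```python
from h import *
s=env.get_state(); print(s["position"],s["orientation"])
i=viewer.camera_info("wrist"); im=viewer.read_camera("wrist"); np.save("w1.npy",np.array([i],dtype=object),allow_pickle=True)
cv2.imwrite("pics/w1.png",im); print(i)
for n,X in (("P",(604.5,-5.8,92)),("G",(599.7,126.7,92)),("Y",(581.9,-135.4,92))): print(n,proj("wrist",X,i))
```

```text
[604.24975778  -5.59375878 211.74633794] [ 2.97171696e-04  9.99999700e-01 -6.60646538e-04 -2.74579537e-04]
{'fx': 389.1628255279771, 'fy': 389.1628255279771, 'cx': 317.7333170327144, 'cy': 241.12897737415346, 'R': array([[ 9.34026797e-04,  9.99999068e-01, -9.96109152e-04],
       [ 9.54143940e-01, -5.93013670e-04,  2.99347607e-01],
       [ 2.99346737e-01, -1.23003020e-03, -9.54143605e-01]]), 't': array([   5.93981194, -601.89761205,  155.50972488])}
P (np.float64(318.6922463011889), np.float64(244.9250117096295))
G (np.float64(527.3758292798344), np.float64(237.61260813165453))
Y (np.float64(110.34661976350577), np.float64(210.48756273435245))
```

View pics/w1.png

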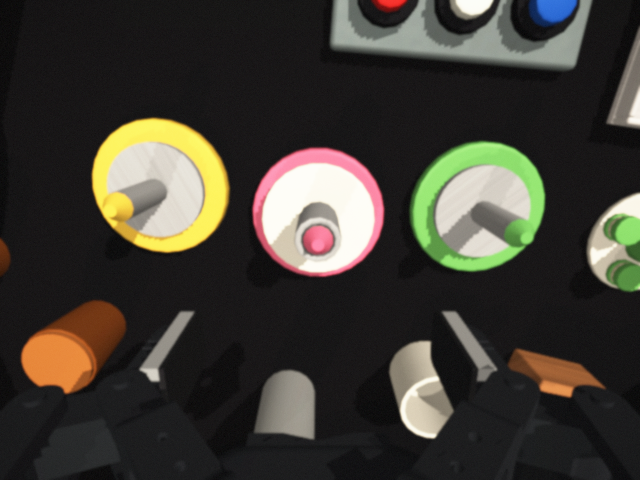

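The wrist picture shows the pink nose at (318,240), green at (526,235) and yellow at (112,208). My predictions are within about 2 mm of these. I'll descend, grasp and lift.

Call:
move_arm(increments=[[[0,0,0,0,0,40,1],[0,0,0,0,0,40,1],[0,0,0,0,0,30,1],[0,0,0,0,0,26,1],[0,0,0,0,0,0,-1],[0,0,0,0,0,0,-1],[0,0,0,0,0,0,-1],[0,0,0,0,0,0,-1],[0,0,0,0,0,0,-1]]], newtons=60)

```text
time_s: 5.2
position: [605.0, -5.0, 78.6]
orientation: [-0.0, 1.0, 0.001, 0.001]
wrist_force: [-3.8, 0.8, 9.2]
gripper_width: 0.364
finger_force: 58.6
```

Call:
move_arm(increments=[[[0,0,0,0,0,-10,-1],[0,0,0,0,0,-20,-1],[0,0,0,0,0,-25,-1],[0,0,0,0,0,-25,-1],[0,0,0,0,0,-25,-1],[0,0,0,0,0,-25,-1],[0,0,0,0,0,0,-1]]])

```text
time_s: 5.9
position: [605.7, -5.6, 211.0]
orientation: [0.0, 1.0, 0.001, 0.003]
wrist_force: [0.1, 0.8, -2.1]
gripper_width: 0.365
finger_force: 60.4
```

Call:
move_arm(increments=[[[0,0,0,10,20,0,-1],[0,0,0,15,35,0,-1],[0,0,0,15,35,0,-1],[0,0,0,15,35,0,-1],[0,0,0,15,35,0,-1],[0,0,0,15,35,0,-1],[0,0,0,15,35,0,-1],[0,0,0,15,35,0,-1],[0,0,0,15,35,0,-1],[0,0,0,2.7,3.6,0,-1]]])

```text
time_s: 6.9
position: [468.1, 303.6, 206.0]
orientation: [-0.004, 1.0, 0.001, -0.001]
wrist_force: [-0.3, 0.5, -1.9]
gripper_width: 0.363
finger_force: 60.4
```

Call:
move_arm(increments=[[[0,0,0,0,0,25,-1],[0,0,0,0,0,35,-1],[0,0,0,0,0,35,-1],[0,0,0,0,0,20,-1],[0,0,0,0,0,15,-1],[0,0,0,0,0,8,-1]]])

```text
time_s: 7.5
position: [470.9, 297.9, 67.3]
orientation: [0.0, 1.0, -0.001, -0.0]
wrist_force: [-0.6, 0.0, -0.9]
gripper_width: 0.363
finger_force: 60.4
```

Call:
move_arm(increments=[[[0,0,0,0,0,4,-1],[0,0,0,0,0,0,-1],[0,0,0,0,0,0,-1]]])

```text
time_s: 7.8
position: [471.7, 298.7, 65.2]
orientation: [-0.0, 1.0, 0.0, 0.001]
wrist_force: [-0.2, -0.3, 0.1]
gripper_width: 0.363
finger_force: 60.4
```

Call:
move_arm(increments=[[[0,0,0,0,0,2,-1],[0,0,0,0,0,0,-1],[0,0,0,0,0,0,-1]]])

```text
time_s: 8.1
position: [471.2, 298.5, 62.6]
orientation: [-0.0, 1.0, 0.0, 0.0]
wrist_force: [0.4, -0.6, -1.2]
gripper_width: 0.364
finger_force: 60.4
```

Call:
move_arm(increments=[[[0,0,0,0,0,1.5,-1],[0,0,0,0,0,0,-1],[0,0,0,0,0,0,-1]]])

```text
time_s: 8.4
position: [471.3, 298.5, 61.6]
orientation: [-0.0, 1.0, 0.0, 0.0]
wrist_force: [-3.6, -2.1, 8.3]
gripper_width: 0.361
finger_force: 61.3
```

Call:
move_arm(increments=[[[0,0,0,0,0,0,0.3],[0,0,0,0,0,0,1],[0,0,0,0,0,0,1],[0,0,0,0,0,-20,1],[0,0,0,0,0,-40,1],[0,0,0,0,0,-40,1],[0,0,0,0,0,-40,1],[0,0,0,0,0,0,1]]])

```text
time_s: 9.2
position: [473.6, 299.7, 206.3]
orientation: [0.0, 1.0, 0.003, 0.003]
wrist_force: [0.4, 0.2, 0.1]
gripper_width: 0.996
finger_force: 0.0
```

Run:
```python
from h import *
cv2.imwrite("pics/top2.png",viewer.read_camera("top"))
cv2.imwrite("pics/s2.png",viewer.read_camera("scene"))
```

```text
(no output)
```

View pics/top2.png

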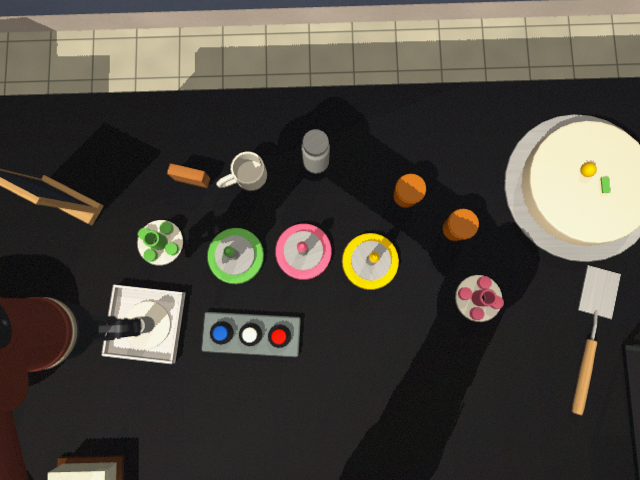

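The empty plate lies in the tray at about (150,324), and the green (160,242) and pink (480,298) plates have not moved. On to the green plate.

Call:
move_arm(increments=[[[0,0,0,-20,-3,0,1],[0,0,0,-35,-5,0,1],[0,0,0,-35,-5,0,1],[0,0,0,-35,-5,0,1],[0,0,0,-32.4,-5.3,0,1],[0,0,0,0,0,20,1],[0,0,0,0,0,20,1],[0,0,0,0,0,0,1],[0,0,0,0,0,0,1]]])

```text
time_s: 10.2
position: [627.9, 274.9, 159.6]
orientation: [-0.0, 1.0, -0.001, -0.001]
wrist_force: [0.5, 0.2, 1.0]
gripper_width: 1.0
finger_force: 0.0
```

Run:
```python
from h import *
i=viewer.camera_info("wrist"); im=viewer.read_camera("wrist")
cv2.imwrite("pics/w2.png",im); s=env.get_state(); print(s["position"])
for z in (60,): print(proj("wrist",(631,276.4,z),i))
th=np.linspace(0,6.28,80)
for r,z,c in ((45,6,(0,0,255)),(16,60,(255,0,255))):
    p=np.array([proj("wrist",(631+r*np.cos(a),276.4+r*np.sin(a),z),i) for a in th]).astype(int); cv2.polylines(im,[p],True,c,1)
cv2.imwrite("pics/w2o.png",im)
```

```text
[628.44618628 275.14144874 160.7897852 ]
(np.float64(321.69891657041717), np.float64(260.23412866273475))
```

View pics/w2o.png

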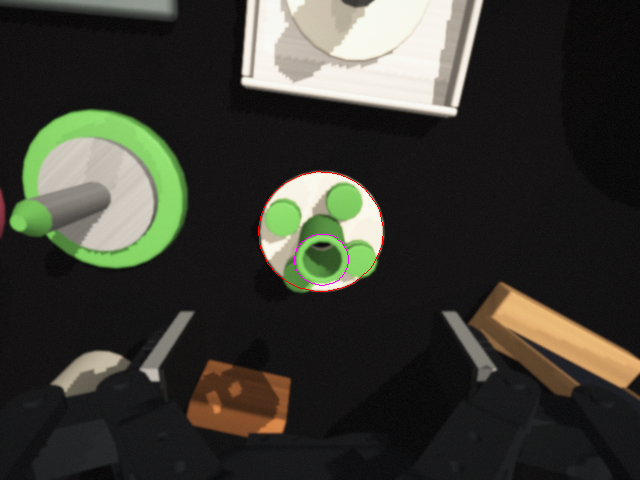

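The overlay falls exactly on the green plate, with the disc at (321,231) and the tube top at (321,259). I'll descend and grasp.

Call:
move_arm(increments=[[[0,0,0,-2.5,1.2,30,1],[0,0,0,0,0,35,1],[0,0,0,0,0,25,1],[0,0,0,0,0,12,1],[0,0,0,0,0,4,1],[0,0,0,0,0,0,1]]])

```text
time_s: 10.85
position: [631.6, 276.5, 55.7]
orientation: [-0.0, 1.0, 0.0, 0.0]
wrist_force: [-0.3, -0.7, 0.1]
gripper_width: 0.999
finger_force: 0.0
```

Call:
move_arm(increments=[[[0,0,0,0,0,0,0],[0,0,0,0,0,0,-1],[0,0,0,0,0,0,-1],[0,0,0,0,0,0,-1],[0,0,0,0,0,0,-1]]], newtons=80)

```text
time_s: 11.35
position: [631.6, 276.5, 55.8]
orientation: [-0.0, 1.0, 0.0, 0.001]
wrist_force: [-2.1, -0.5, 5.8]
gripper_width: 0.361
finger_force: 62.4
```

Call:
move_arm(increments=[[[0,0,0,0,0,-10,-1],[0,0,0,0,0,-25,-1],[0,0,0,0,0,-30,-1],[0,0,0,0,0,-30,-1],[0,0,0,0,0,-25,-1],[0,0,0,0,0,0,-1]]])

```text
time_s: 11.95
position: [632.8, 276.7, 179.3]
orientation: [0.0, 1.0, 0.001, 0.003]
wrist_force: [0.5, -0.1, -1.4]
gripper_width: 0.352
finger_force: 79.2
```

Call:
move_arm(increments=[[[0,0,0,3,-15,0,-1],[0,0,0,6,-28,0,-1],[0,0,0,6,-28,0,-1],[0,0,0,6,-28,0,-1],[0,0,0,6,-28,0,-1],[0,0,0,5,-22.8,0,-1],[0,0,0,0,0,0,-1],[0,0,0,0,0,0,-1]]])

```text
time_s: 12.75
position: [598.5, 125.6, 174.2]
orientation: [0.001, 1.0, 0.0, -0.001]
wrist_force: [0.5, 0.8, -1.9]
gripper_width: 0.353
finger_force: 79.3
```

Run:
```python
from h import *
print(env.get_state()["position"])
i=viewer.camera_info("wrist"); im=viewer.read_camera("wrist"); s=env.get_state(); print(s["position"],s["gripper_width"],s["wrist_force"])
cv2.imwrite("pics/w3.png",im); p=s["position"]
th=np.linspace(0,6.28,80)
def circ(x,y,r,z,c):
    q=np.array([proj("wrist",(x+r*np.cos(a),y+r*np.sin(a),z),i) for a in th]).astype(int); cv2.polylines(im,[q],True,c,1)
circ(p[0],p[1],16,p[2]+4.2,(255,0,255)); circ(p[0],p[1],45,p[2]-50,(0,0,255)); circ(599.7,126.7,55,14,(255,0,0)); circ(599.7,126.7,4,92,(0,255,255))
cv2.imwrite("pics/w3o.png",im)
```

```text
[598.48856569 125.62521644 174.15832201]
[598.66158742 126.7761868  174.20962994] 0.35658001010232443 [-0.13456242  0.12149709 -2.04041965]
```

View pics/w3o.png

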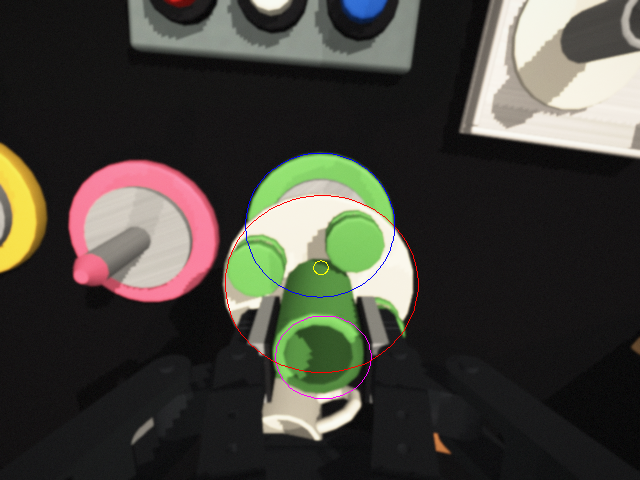

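The overlay matches the green foot, disc and tube to within about 1 mm, so the plate sits properly in the grip. Descending onto the shaft.

Call:
move_arm(increments=[[[0,0,0,-1,0,10,-1],[0,0,0,0,0,8,-1],[0,0,0,0,0,0,-1],[0,0,0,0,0,0,-1]]])

```text
time_s: 13.2
position: [599.9, 126.7, 156.2]
orientation: [-0.0, 1.0, -0.0, -0.0]
wrist_force: [1.0, 0.6, -2.0]
gripper_width: 0.355
finger_force: 79.3
```

Call:
move_arm(increments=[[[0,0,0,0,0,7,-1],[0,0,0,0,0,7,-1],[0,0,0,0,0,7,-1],[0,0,0,0,0,7,-1],[0,0,0,0,0,7,-1],[0,0,0,0,0,0,-1]]])

```text
time_s: 13.8
position: [599.4, 126.4, 120.5]
orientation: [-0.0, 1.0, -0.0, -0.001]
wrist_force: [-0.5, 0.1, -1.8]
gripper_width: 0.356
finger_force: 79.3
```

Clean entry: the underside is at about 65 mm, well past the nose. Continuing down.

Call:
move_arm(increments=[[[0,0,0,0,0,10,-1],[0,0,0,0,0,10,-1],[0,0,0,0,0,10,-1],[0,0,0,0,0,6,-1],[0,0,0,0,0,3,-1],[0,0,0,0,0,0,-1],[0,0,0,0,0,0,-1]]])

```text
time_s: 14.5
position: [600.3, 126.5, 83.1]
orientation: [-0.0, 1.0, 0.0, 0.0]
wrist_force: [-1.2, 0.1, -2.1]
gripper_width: 0.357
finger_force: 79.3
```

Call:
move_arm(increments=[[[0,0,0,0,0,3,-1],[0,0,0,0,0,2,-1],[0,0,0,0,0,1,-1],[0,0,0,0,0,0,-1],[0,0,0,0,0,0,-1]]])

```text
time_s: 15.0
position: [600.3, 126.6, 77.8]
orientation: [-0.0, 1.0, 0.0, 0.0]
wrist_force: [-4.2, -0.1, 8.6]
gripper_width: 0.352
finger_force: 80.5
```

It is seated: TCP z is 77.8 as expected, and the contact force is 8.6 N. Release, rise and go towards pink.

Call:
move_arm(increments=[[[0,0,0,0,0,0,0.3],[0,0,0,0,0,0,1],[0,0,0,0,0,0,1],[0,0,0,0,0,-15,1],[0,0,0,0,0,-35,1],[0,0,0,0,0,-40,1],[0,0,0,0,0,-40,1],[0,0,0,0,0,0,1]]])

```text
time_s: 15.8
position: [603.1, 126.5, 213.8]
orientation: [0.0, 1.0, 0.002, 0.005]
wrist_force: [0.7, -0.8, -0.8]
gripper_width: 1.003
finger_force: 0.0
```

Call:
move_arm(increments=[[[0,0,0,4,-30,0,1],[0,0,0,8,-45,0,1],[0,0,0,10,-45,0,1],[0,0,0,10,-45,0,1],[0,0,0,10,-45,0,1],[0,0,0,10,-45,0,1],[0,0,0,10,-45,0,1],[0,0,0,10,-45,0,1],[0,0,0,10,-45,0,1],[0,0,0,10,-45,0,1]]])

```text
time_s: 16.8
position: [507.6, -310.2, 207.7]
orientation: [-0.0, 1.0, 0.0, 0.001]
wrist_force: [0.8, -0.2, 0.8]
gripper_width: 1.0
finger_force: 0.0
```

```bash
cat >> h.py <<'E'
def circ(im,i,x,y,r,z,c):
    th=np.linspace(0,6.28,80)
    q=np.array([proj("wrist",(x+r*np.cos(a),y+r*np.sin(a),z),i) for a in th]).astype(int); cv2.polylines(im,[q],True,c,1)
E
python3 - <<'E'
from h import *
T=viewer.read_camera("top"); it=viewer.camera_info("top")
def hc(n,lo,hi,w,z):
    c,a=hullc(mask(T,lo,hi,w)); print(n,np.round(ray("top",*c,z,it),1),np.round(a,1))
hc("greenplate",(45,80,40),(75,255,255),(203,222,269,288),12)
i=viewer.camera_info("wrist"); im=viewer.read_camera("wrist"); print(env.get_state()["position"])
circ(im,i,504.7,-342.2,45,6,(0,0,255)); circ(im,i,504.7,-342.2,16,60,(255,255,0))
cv2.imwrite("pics/w4o.png",im)
cv2.imwrite("pics/both4.png",np.vstack([cv2.resize(im,(480,360)),cv2.resize(T[200:350,100:500],(480,180))]))
E
```

```text
greenplate [599.5 126.8  12. ] [56.5 57.7]
[ 504.44484818 -316.13067016  208.08764648]
```

View pics/both4.png

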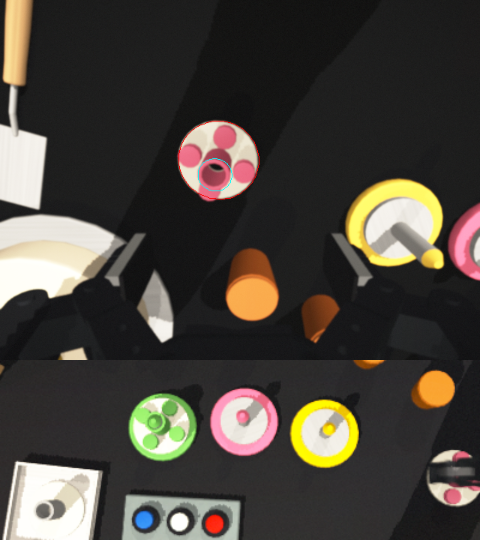

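The overlay circles the pink plate exactly (tube top at (215,175) in the upper half). In the lower half the green plate is home on its stand. Approaching pink.

Call:
move_arm(increments=[[[0,0,0,0,-20,25,1],[0,0,0,0,0,25,1],[0,0,0,0,0,0,1],[0,0,0,0,0,0,1]]])

```text
time_s: 17.3
position: [508.2, -328.3, 157.5]
orientation: [-0.0, 1.0, 0.0, -0.0]
wrist_force: [-0.1, -0.2, 0.5]
gripper_width: 1.001
finger_force: 0.0
```

Call:
move_arm(increments=[[[0,0,0,3.5,-13.9,20,1],[0,0,0,0,0,35,1],[0,0,0,0,0,30,1],[0,0,0,0,0,12,1],[0,0,0,0,0,5,1],[0,0,0,0,0,0,1]]])

```text
time_s: 17.9
position: [505.4, -342.6, 55.9]
orientation: [-0.0, 1.0, -0.0, 0.0]
wrist_force: [0.0, 0.3, 0.8]
gripper_width: 0.994
finger_force: 0.0
```

Call:
move_arm(increments=[[[0,0,0,0,0,0,0],[0,0,0,0,0,0,-1],[0,0,0,0,0,0,-1],[0,0,0,0,0,0,-1],[0,0,0,0,0,0,-1],[0,0,0,0,0,0,-1]]], newtons=80)

```text
time_s: 18.5
position: [505.1, -342.6, 55.9]
orientation: [-0.0, 1.0, -0.0, 0.001]
wrist_force: [-1.4, 2.1, 7.6]
gripper_width: 0.359
finger_force: 78.5
```

Call:
move_arm(increments=[[[0,0,0,0,0,-10,-1],[0,0,0,0,0,-25,-1],[0,0,0,0,0,-30,-1],[0,0,0,0,0,-30,-1],[0,0,0,0,0,-25,-1],[0,0,0,0,0,0,-1],[0,0,0,0,0,0,-1]]])

```text
time_s: 19.2
position: [504.8, -342.3, 175.3]
orientation: [-0.0, 1.0, -0.0, 0.0]
wrist_force: [-0.1, 0.1, -2.1]
gripper_width: 0.357
finger_force: 79.2
```

Call:
move_arm(increments=[[[0,0,0,-5,16.4,-10,-1],[0,0,0,-11,40,0,-1],[0,0,0,-12,40,0,-1],[0,0,0,-12,40,0,-1],[0,0,0,-12,40,0,-1],[0,0,0,-12,40,0,-1],[0,0,0,-12,40,0,-1],[0,0,0,-12,40,0,-1],[0,0,0,-8.7,25,0,-1],[0,0,0,-3,15,0,-1]]])

```text
time_s: 20.2
position: [604.1, -2.8, 183.3]
orientation: [-0.002, 1.0, -0.0, -0.001]
wrist_force: [-0.2, -0.6, -1.9]
gripper_width: 0.357
finger_force: 79.4
```

Call:
move_arm(increments=[[[0,0,0,0,0,0,-1],[0,0,0,0,0,0,-1],[0,0,0,0,0,0,-1],[0,0,0,0,0,0,-1]]])

```text
time_s: 20.6
position: [604.0, -7.9, 184.9]
orientation: [0.001, 1.0, -0.0, 0.0]
wrist_force: [-0.5, -0.2, -2.3]
gripper_width: 0.359
finger_force: 79.4
```

Run:
```python
from h import *
T=viewer.read_camera("top")
i=viewer.camera_info("wrist"); im=viewer.read_camera("wrist"); s=env.get_state(); p=s["position"]; print(p,s["gripper_width"])
circ(im,i,604.6,-5.8,55,14,(255,0,0)); circ(im,i,p[0],p[1],16,p[2]+4.1,(255,255,0)); circ(im,i,p[0],p[1],45,p[2]-50,(0,255,0))
cv2.imwrite("pics/w5.png",np.vstack([cv2.resize(im,(480,360)),cv2.resize(T[200:350,100:500],(480,180))]))
```

```text
[604.1506061   -7.1639672  184.96060108] 0.35740422624247087
```

View pics/w5.png

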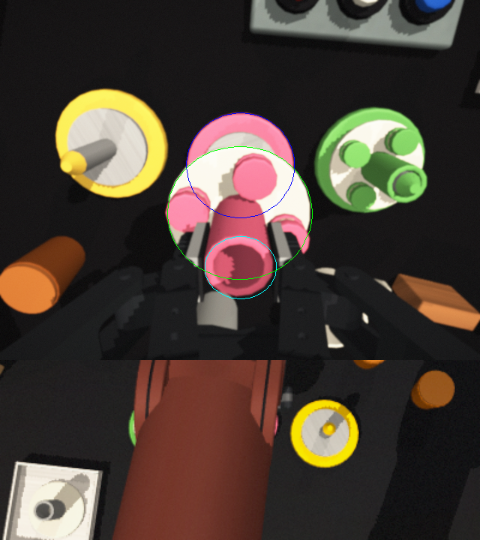

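The overlay matches the pink foot, disc and tube, and the green plate still sits home at (372,165). I'll go down to just above the nose and settle.

Call:
move_arm(increments=[[[0,0,0,0,0,15,-1],[0,0,0,0,0,13,-1],[0,0,0,0,0,0,-1],[0,0,0,0,0,0,-1],[0,0,0,0,0,0,-1]]])

```text
time_s: 21.2
position: [604.5, -6.0, 157.0]
orientation: [-0.0, 1.0, -0.0, 0.0]
wrist_force: [-0.6, 0.7, -1.4]
gripper_width: 0.355
finger_force: 79.4
```

Call:
move_arm(increments=[[[0,0,0,0,0,7,-1],[0,0,0,0,0,7,-1],[0,0,0,0,0,7,-1],[0,0,0,0,0,7,-1],[0,0,0,0,0,7,-1],[0,0,0,0,0,0,-1]]])

```text
time_s: 21.8
position: [603.7, -5.9, 120.5]
orientation: [-0.0, 1.0, -0.0, -0.001]
wrist_force: [0.3, -0.0, -1.8]
gripper_width: 0.355
finger_force: 79.4
```

Call:
move_arm(increments=[[[0,0,0,0,0,10,-1],[0,0,0,0,0,10,-1],[0,0,0,0,0,10,-1],[0,0,0,0,0,6,-1],[0,0,0,0,0,4,-1],[0,0,0,0,0,0,-1],[0,0,0,0,0,0,-1]]])

```text
time_s: 22.5
position: [604.5, -6.1, 82.0]
orientation: [-0.0, 1.0, -0.0, 0.0]
wrist_force: [1.0, 0.2, -0.2]
gripper_width: 0.353
finger_force: 79.4
```

Call:
move_arm(increments=[[[0,0,0,0,0,2,-1],[0,0,0,0,0,2,-1],[0,0,0,0,0,0.8,-1],[0,0,0,0,0,0,-1],[0,0,0,0,0,0,-1]]])

```text
time_s: 23.0
position: [604.6, -5.9, 77.9]
orientation: [-0.0, 1.0, 0.0, 0.0]
wrist_force: [-2.9, 0.9, 7.4]
gripper_width: 0.357
finger_force: 80.3
```

Seated. Release, rise and head for the white key, shutting the gripper on the way.

Call:
move_arm(increments=[[[0,0,0,0,0,0,0.3],[0,0,0,0,0,0,1],[0,0,0,0,0,0,1],[0,0,0,0,0,-15,1],[0,0,0,0,0,-35,1],[0,0,0,0,0,-40,1],[0,0,0,0,0,-40,1],[0,0,0,0,0,0,1],[0,0,0,0,0,0,1]]])

```text
time_s: 23.9
position: [604.9, -6.0, 208.7]
orientation: [-0.0, 1.0, 0.0, 0.001]
wrist_force: [-0.2, -0.3, -0.6]
gripper_width: 1.004
finger_force: 0.0
```

Call:
move_arm(increments=[[[0,0,0,17,11,0,-1],[0,0,0,30,20,0,-1],[0,0,0,30,20,0,-1],[0,0,0,30,20,0,-1],[0,0,0,30,20,0,-1],[0,0,0,20,12,20,-1],[0,0,0,0,0,30,-1],[0,0,0,0,0,30,-1],[0,0,0,0,0,0,-1],[0,0,0,0,0,0,-1]]])

```text
time_s: 24.9
position: [446.8, 96.5, 126.9]
orientation: [0.0, 1.0, -0.001, -0.001]
wrist_force: [0.9, -0.7, 0.2]
gripper_width: -0.0
finger_force: 0.0
```

Run:
```python
from h import *
cv2.imwrite("pics/s6.png",viewer.read_camera("scene")); print(env.get_state()["position"])
```

```text
[447.61637744  96.8025297  127.73787624]
```

View pics/s6.png

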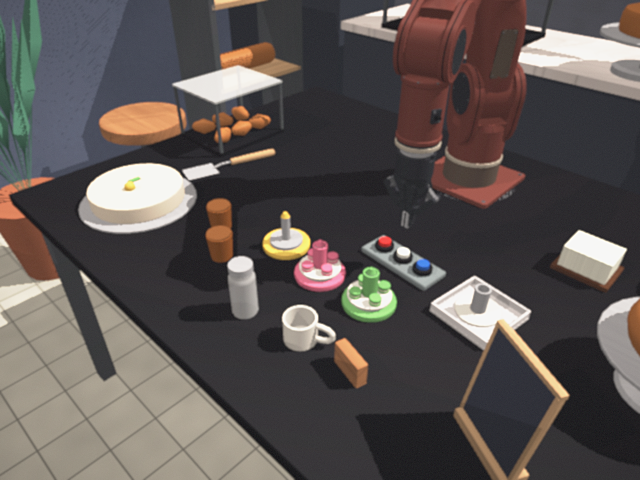

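Both plates are home (pink at (320,265), green at (370,297)), the empty plate is in the tray (480,297), and there is no yellow plate. Pressing white.

Call:
move_arm(increments=[[[0,0,0,0,0,30,-1],[0,0,0,0,0,25,-1],[0,0,0,0,0,10,-1],[0,0,0,0,0,4,-1],[0,0,0,0,0,3,-1],[0,0,0,0,0,1.5,-1],[0,0,0,0,0,0,-1],[0,0,0,0,0,0,-1]]])

```text
time_s: 25.75
position: [447.9, 97.1, 55.0]
orientation: [0.0, 1.0, 0.001, 0.0]
wrist_force: [-5.1, -3.2, 11.5]
gripper_width: 0.001
finger_force: 6.1
```

White is bottomed: 11.5 N with the tips at 30 mm. Now blue.

Call:
move_arm(increments=[[[0,0,0,0,0,-20,-1],[0,0,0,0,0,-25,-1],[0,0,0,-2.6,27,0,-1],[0,0,0,-2.6,27.8,0,-1],[0,0,0,0,0,0,-1],[0,0,0,0,0,0,-1],[0,0,0,0,0,0,-1]]])

```text
time_s: 26.45
position: [452.7, 151.1, 98.9]
orientation: [0.0, 1.0, 0.0, 0.0]
wrist_force: [-0.4, -0.7, 0.1]
gripper_width: 0.001
finger_force: 0.0
```

Call:
move_arm(increments=[[[0,0,0,0,0,20,-1],[0,0,0,0,0,15,-1],[0,0,0,0,0,5,-1],[0,0,0,0,0,3,-1],[0,0,0,0,0,1.8,-1],[0,0,0,0,0,0,-1],[0,0,0,0,0,0,-1]]])

```text
time_s: 27.15
position: [452.3, 150.9, 54.9]
orientation: [0.0, 1.0, -0.0, -0.001]
wrist_force: [-7.6, -5.2, 17.7]
gripper_width: -0.0
finger_force: 8.3
```

Call:
move_arm(increments=[[[0,0,0,0,0,-20,-1],[0,0,0,0,0,-40,-1],[0,0,0,0,0,-40,-1],[0,0,0,0,0,-40,-1],[0,0,0,0,0,0,-1],[0,0,0,0,0,0,-1],[0,0,0,0,0,0,-1]]])

```text
time_s: 27.85
position: [452.1, 151.5, 193.2]
orientation: [0.0, 1.0, -0.0, -0.0]
wrist_force: [0.6, -1.0, -0.2]
gripper_width: 0.001
finger_force: 0.0
```

Run:
```python
from h import *
cv2.imwrite("pics/s7.png",viewer.read_camera("scene")[180:360,230:550].repeat(2,0).repeat(2,1))
```

```text
(no output)
```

View pics/s7.png

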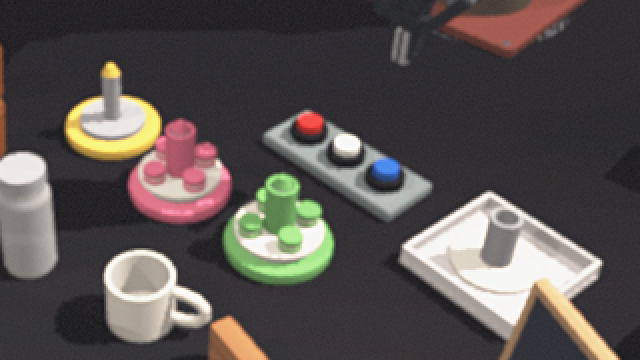

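All keys are up, both plates are home (pink (180,175), green (280,235)), and the empty plate is flat in the tray. Handing in.

```bash
python3 -c "
from station import job
print(job.finish_job())"
```

```text
the job is handed in; nothing more can be done
None
```

The job is handed in, with no verdict returned: I pressed red, set the empty plate flat in the tray, seated the green and pink plates home on their stands (there was no yellow plate), then pressed white and blue one at a time.

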